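# Set the blade gap of the pipe-peeling jig to its gauge

## Task

Two blue pipe-peeling jigs stand on the bench; one has the orange-handled gauge blade lying in its gap. Turn that jig's adjusting screw clockwise by its bar until the brass shoe just drags on the gauge blade, pressing lightly and not jammed tight. Leave the blade lying where it is in the gap.

Things in the scene. Friction and masses are not known exactly. Their poses are not given: they have to be found in the camera images.
- screw (a joint): Adjusting screw of the jig with the gauge blade. Rad, growing CLOCKWISE from above: 0 backed off, starts 0 to 0.4, end stop 1.9. Stays where left (0.08 N m friction), does not rise. Each rad lowers the shoe 5 mm; it meets the blade at about 1.0, then presses 15 N per rad more. Just dragging (0.5 to 8 N): about 1.05 to 1.5; aim at 1.3: the bar's red end points to the blade's handle side.
- screw_grip (a point): Grip point: centre of the screw's bar, 119 mm above the bench. Bar 50 long, 12 thick, 22 tall, steel, one end red; jig's arm 27 mm below this point, clear around. Axes are the jig's (bolted down, yaw within 0.4 rad) and do not turn with the screw: z up, x from column to open side. Bar's red end points at (-0.271 - screw) rad from +x, anticlockwise positive; along -y at 1.3.
- shoe: Brass shoe, a 34 x 34 x 14 mm block under that jig's arm, lowered straight down by the screw, sprung. Origin at the centre of its underside, on the screw's axis; 33 mm above the bench at joint 0, 28 mm when it meets the blade.
- gauge: Gauge blade: loose aluminium strip 20 mm wide, 150 long, 3 thick, 35 mm orange handle at one end, on the jig's dark steel bed (25 mm above the bench) under the shoe; not to be handled. Origin on its underside near the screw's axis; strip along y from +60 to -90 mm, handle from -90 to -125. It runs along the jig's y within 3 degrees. The other, identical jig has no blade.
Mind the look-alikes: they are no part of the job. Leave any purple look-alike of the part that bears screw alone.

How it is judged:
At the end, for the whole second after the job is handed in: The shoe presses on the gauge blade with 0.5 to 8 N (the screw at about 1.05 to 1.5 rad), and the blade still lies in the gap, within 15 mm of where it lay, its origin within 20 mm of the screw's axis (contact force between shoe and gauge between 0.5 and 8 N and horizontal distance between gauge and screw_grip below 0.02 m and distance of gauge from where it was at the start of the episode below 0.015 m); the robot touches nothing.
It also fails if it takes over 32 s, if anything falls off the work surface, if the arm or the gripper's body presses on something with over 40 N, if the wrist force passes 120 N, or if a joint passes its speed limit or range.

## Robot

A 6-joint arm with a two-finger parallel gripper is mounted at the origin on the work surface. World frame = base frame: x ahead of the robot, y to its left, z up, the work surface at z = 0. Lengths are in m, angles in rad, forces in N, time in s.
With the tool pointing down it reaches from about 0.275 to 0.875 m from the base axis. Payload 12.5 kg.
Tool frame: the origin (TCP) lies at the very end of the fingers, on their centre line; the grasp point (between the pads) lies 19 mm behind it (arm.pinch_z is the distance from the TCP to the grasp point, in m); z points along the fingers, y is the line along which they close (so a half turn about z gives the same grasp; the last joint's range is limited). The gripper opens to 85 mm and grips with 20 to 120 N. Pads are 22 mm wide; open, the fingers measure 114 mm over their backs; the gripper's body (76 mm by 85 mm) begins 54 mm behind the grasp point. The pads swing forward as they close: fully open they stand 13 mm farther back than shut.
Start: joints at [-1.282, 0.351, 1.652, -0, 1.139, -0.085], TCP at [0.201, -0.512, 0.231] pointing down, gripper open.
Joint ranges: [-2.75, 2.75], [-0.79, 2.1], [0.01, 2.65], [-1.57, 4.71], [0.07, 3.14], [-2.87, 2.87]. Speed limits (rad/s): [2.22, 2.22, 2.79, 3.14, 3.14, 3.14].

## Interface

Orientations are given as a unit quaternion [x, y, z, w].
In Python, from bench import arm gives the robot as it stands. The module is installed in compiled form; this text tells all that it offers.
- The arm moves only by the tool drive_tool, never from a script. Its argument "steps" is a list of rows, each a list of 4 numbers: the shift along the world's x, y, z in mm, then the turn about the world's z in degrees. A call has 1 to 5 rows; each row is the pose to reach, as a shift and turn from the pose commanded when the call began; what a row does not reach only later rows make up. A row lasts 1/10 s, in which the tool goes at most 50 mm and 8.59 degrees, less where a joint would pass 70% of its speed; a pose out of reach is approached as far as the arm can. A call with a gripper value outside its range is refused whole. "jaw" is the opening, from -1 (shut) to 1 (fully open), set as the call begins (left out, the last holds). The fingers move at their own pace and stop on an object; "force" is the grip in N (left out, the last holds). Time passes only in rows, so rows that repeat a pose let the fingers close. It gives the time, the measured TCP pose, the force, the opening and the grip force at its end, in the units of the state.
- arm.sense(): the state, without advancing time (a new reading comes with each control period).
- arm.grab_frame(name): name is "side" or "top"; returns a dict with "color" (400x640x3 uint8, blue, green, red), "camera_matrix" (3x3 intrinsics, pixels), "cam_to_world" (4x4, takes a point from camera to world coordinates). Camera axes: x right, y down, z forward; pixel columns grow to the right and rows downward; lengths in m; the calibration is good to about 2 mm. A picture is of the moment at which its call begins. There is no depth.
- arm.job_done(): hands the job in; it is judged then, once.
Trained networks look in the newest picture that a camera, given by its name, has taken for a name from the list of things; names that differ only in an ending like _2 or _b are one class to them, and where a whole thing is asked for, a point or a joint stands for the part that bears it (a point fixed in the world has none). Each returns a list of dicts, best first, with "score" (0 to 1); they miss things now and then, are a little off and sometimes report something else, mostly with a low value. They report only what shows in the picture. A call takes as long as a camera call. They do not tell look-alikes from the thing itself.
- arm.trace(label, camera): "mask" (400x640 bool, what is visible of it) and "at" ([column, row] in pixels, amid what is visible of it).
The state is a dict: "t": time; "joint_pos": joint angles; "dq": joint speeds; "joint_efforts": joint torques, N m; "eef_pos": TCP position; "tool_rot": TCP orientation; "contact_force": force on the tool from outside, world axes, zero at the start; "wrist_torque": the same for the moment, N m; "opening": finger opening in m; "grip_force": force on a finger pad.
Only numpy, scipy, OpenCV 4.12 (cv2) and the standard library are available. Lean on these libraries where they do the work, as an engineer would, in place of code of your own. Each camera call takes 0.05 s, during which the arm holds its last target. There are 200 camera calls.

## Working session

There is one attempt and no reset: what is moved stays moved. The work goes in short steps, Python scripts to look and compute and a tool call to move; the robot and the scene stay as the last step left them, time stands still between calls to the robot, and variables do not carry over. Pictures are saved under pics/ and viewed, at most 10 in all, crops included, and the job is handed in when it is done.

Besides the shell and the picture viewer there is one more tool, called after ">>>" as name([rows], argument=value, ...), one row to a line, values as JSON. drive_tool: Moves the arm, as the interface text tells. Its arguments: {"type":"object","properties":{"steps":{"type":"array","items":{"type":"array","items":{"type":"number"}}},"jaw":{"type":"number"},"force":{"type":"number"}},"required":["steps"]}

```bash
mkdir -p pics; python3 - <<'E'
from bench import arm
import cv2,numpy as np,pickle
d={}
for n in("side","top"):
    f=arm.grab_frame(n);cv2.imwrite(f"pics/{n}0.png",f["color"]);d[n]=f
    print(n,np.round(f["camera_matrix"],1).tolist(),np.round(f["cam_to_world"],3).tolist())
    for l in("screw","shoe","gauge"):
        for r in arm.trace(l,n): print(l,round(r["score"],2),np.round(r["at"]),r["mask"].sum())
pickle.dump(d,open("f0.pkl","wb"))
s=arm.sense();print(s["t"],s["eef_pos"],s["tool_rot"],s["opening"])
E
```

```text
side [[363.8, 0.0, 319.3], [0.0, 363.8, 200.7], [0.0, 0.0, 1.0]] [[-0.949, -0.204, 0.24, 0.216], [-0.315, 0.618, -0.72, 0.56], [-0.001, -0.759, -0.651, 0.66], [0.0, 0.0, 0.0, 1.0]]
screw 0.7 [278. 157.] 177
screw 0.69 [279. 210.] 242
screw 0.41 [402. 139.] 135
shoe 0.53 [281. 179.] 141
gauge 0.43 [276. 190.] 169
top [[406.1, 0.0, 325.4], [0.0, 406.1, 194.6], [0.0, 0.0, 1.0]] [[-0.012, -0.997, 0.072, 0.378], [-1.0, 0.01, -0.025, -0.056], [0.025, -0.073, -0.997, 0.895], [0.0, 0.0, 0.0, 1.0]]
screw 0.79 [483. 274.] 267
screw 0.67 [265. 164.] 205
screw 0.48 [375. 118.] 161
shoe 0.54 [462. 270.] 43
gauge 0.88 [400. 126.] 630
0.4 [ 0.2008502  -0.51195656  0.23120255] [ 9.82585386e-01  1.85811591e-01 -3.04561069e-06 -1.06426686e-04] 0.08545921559415831
```

View pics/top0.png

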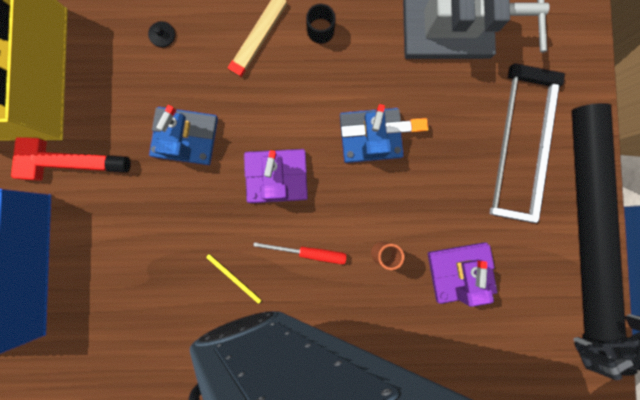

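View pics/side0.png

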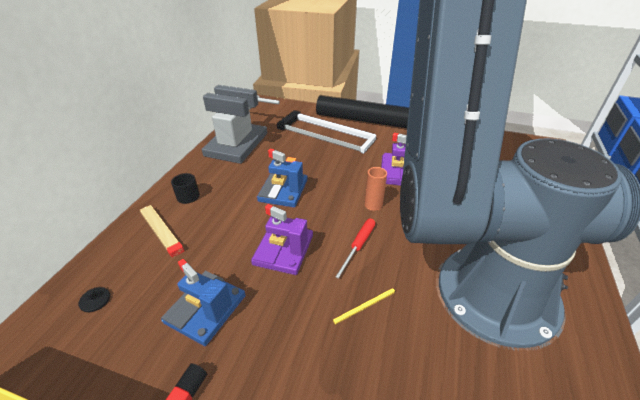

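The top view shows the target blue jig at (373,135), with the orange handle at (418,126) and the bar at about (379,117), red end up. In the side view its bar is at about (278,156).

```bash
cat > h.py <<'E'
import numpy as np
def ray(f,u,v):
    K=f["camera_matrix"];T=f["cam_to_world"]
    d=T[:3,:3]@np.linalg.solve(K,[u,v,1.]);return T[:3,3],d
def onz(f,u,v,z):
    o,d=ray(f,u,v);return o+d*(z-o[2])/d[2]
def proj(f,p):
    T=f["cam_to_world"];c=T[:3,:3].T@(np.asarray(p)-T[:3,3]);q=f["camera_matrix"]@c;return q[:2]/q[2]
E
python3 - <<'E'
from h import *
import pickle,cv2
d=pickle.load(open("f0.pkl","rb"))
t=d["top"]["color"][90:175,325:440];s=d["side"]["color"][140:215,250:320]
t=cv2.resize(t,None,fx=6,fy=6,interpolation=cv2.INTER_CUBIC)
s=cv2.resize(s,None,fx=8,fy=8,interpolation=cv2.INTER_CUBIC)
cv2.imwrite("pics/tc.png",t);cv2.imwrite("pics/sc.png",s)
E
```

```text
(no output)
```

View pics/tc.png

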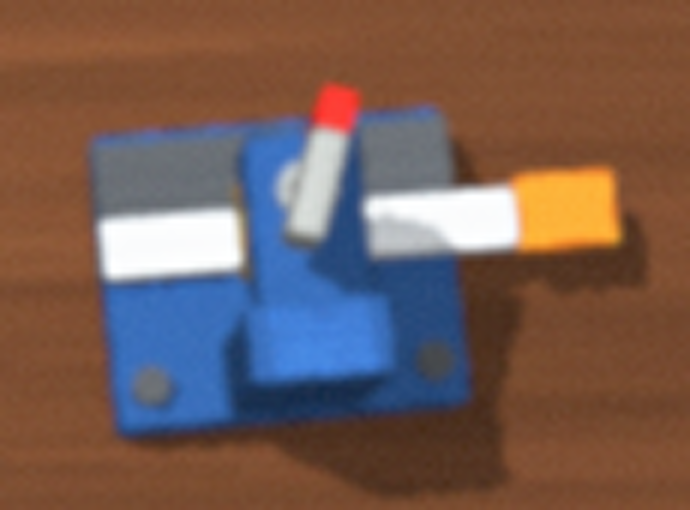

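View pics/sc.png

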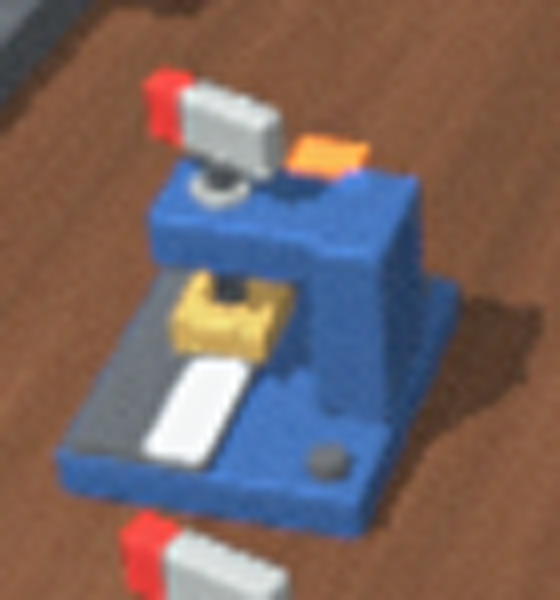

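The top crop shows the bar from (303,234) to its red end at (342,88), with the jig's edges tilted about 5°. The side crop agrees, and the shoe is above the blade.

```bash
cat > m.py <<'E'
from h import *
import pickle
d=pickle.load(open("f0.pkl","rb"));t=d["top"];s=d["side"]
T=lambda x,y,z:onz(t,325+(x+.5)/6-.5,90+(y+.5)/6-.5,z)
S=lambda x,y,z:onz(s,250+(x+.5)/8-.5,140+(y+.5)/8-.5,z)
a=T(342,88,.13);b=T(303,234,.13);print("top bar",a,b,(a+b)/2,np.degrees(np.arctan2(*(a-b)[1::-1])),np.linalg.norm(a-b))
# side: top face corners
a=S(170,73,.13);b=S(264,115,.13);print("side bar",a,b,(a+b)/2,np.degrees(np.arctan2(*(a-b)[1::-1])),np.linalg.norm(a-b))
for z,p,q in((.025,(95,137),(437,107)),(.02,(120,430),(468,402)),(.028,(100,247),(617,207))):
    p=T(*p,z);q=T(*q,z);print("edge",p,q,np.degrees(np.arctan2(*(p-q)[1::-1]))-90,np.linalg.norm(p-q))
E
python3 m.py
```

```text
top bar [ 0.60683359 -0.18600844  0.13      ] [ 0.55933804 -0.17245008  0.13      ] [ 0.58308581 -0.17922926  0.13      ] -15.932248397887388 0.049392878791232546
side bar [ 0.60274065 -0.19035719  0.13      ] [ 0.56281615 -0.17663701  0.13      ] [ 0.5827784 -0.1834971  0.13     ] -18.965436590962273 0.042216216546381934
edge [ 0.62050731 -0.11322479  0.025     ] [ 0.63103018 -0.23850503  0.025     ] 4.801267511935038 0.12572139999340795
edge [ 0.51370897 -0.12105295  0.02      ] [ 0.52297174 -0.24817837  0.02      ] 4.167392652310966 0.1274624351407212
edge [ 0.57921643 -0.11424692  0.028     ] [ 0.59280478 -0.30273277  0.028     ] 4.123440754958082 0.18897501660486837
```

>>> drive_tool([
  [20,17,0,8.4],
  [40,34,0,16.8],
  [60,51,0,25.2],
  [80,68,0,33.6],
  [100,85,0,42],
], jaw=1, force=25)

```text
t: 0.9
eef_pos: [0.3016, -0.4263, 0.2313]
tool_rot: [0.849, 0.528, 0.0, 0.0]
contact_force: [-0.5, -0.0, -0.6]
opening: 0.0857
grip_force: 0.0
```

>>> drive_tool([
  [20,17,0,8.4],
  [40,34,0,16.8],
  [60,51,0,25.2],
  [80,68,0,33.6],
  [100,85,0,42],
])

```text
t: 1.4
eef_pos: [0.4016, -0.3412, 0.2313]
tool_rot: [0.603, 0.797, -0.0, 0.0]
contact_force: [0.1, 0.5, -0.4]
opening: 0.0856
grip_force: 0.0
```

>>> drive_tool([
  [20,17,0,8.4],
  [40,34,0,16.8],
  [60,51,0,25.2],
  [80,68,0,33.6],
  [100,85,0,42],
])

```text
t: 1.9
eef_pos: [0.5016, -0.2562, 0.2313]
tool_rot: [0.278, 0.961, -0.0, 0.0]
contact_force: [0.8, 0.3, -0.7]
opening: 0.0849
grip_force: 0.0
```

>>> drive_tool([
  [20,19,-5,8],
  [40,38,-10,16],
  [60,57,-15,16.1],
  [82,77,-20,16.1],
  [82,77,-20,16.1],
])

```text
t: 2.4
eef_pos: [0.5843, -0.1777, 0.2104]
tool_rot: [0.142, 0.99, 0.0, -0.0]
contact_force: [-1.5, -0.3, 0.4]
opening: 0.0852
grip_force: 0.0
```

>>> drive_tool([
  [0,-1,-20,0],
  [-1,-2,-40,0],
  [-1,-2,-55,0],
  [-1,-2,-55,0],
])

```text
t: 2.8
eef_pos: [0.5807, -0.182, 0.1544]
tool_rot: [0.144, 0.99, 0.0, -0.002]
contact_force: [-1.3, 0.7, -0.5]
opening: 0.0855
grip_force: 0.0
```

```bash
python3 - <<'E'
from bench import arm
from h import *
import cv2,pickle
t=arm.grab_frame("top")["color"];S=arm.grab_frame("side");s=S["color"];pickle.dump(S,open("s1.pkl","wb"))
t=cv2.resize(t[60:180,320:440],None,fx=3.3,fy=3.3,interpolation=cv2.INTER_CUBIC)
s=cv2.resize(s[110:210,230:330],None,fx=3.96,fy=3.96,interpolation=cv2.INTER_CUBIC)
h=min(len(t),len(s));cv2.imwrite("pics/c1.png",np.hstack([t[:h],s[:h]]))
print(arm.sense()["eef_pos"])
E
```

```text
[ 0.58195194 -0.18229317  0.15674179]
```

View pics/c1.png

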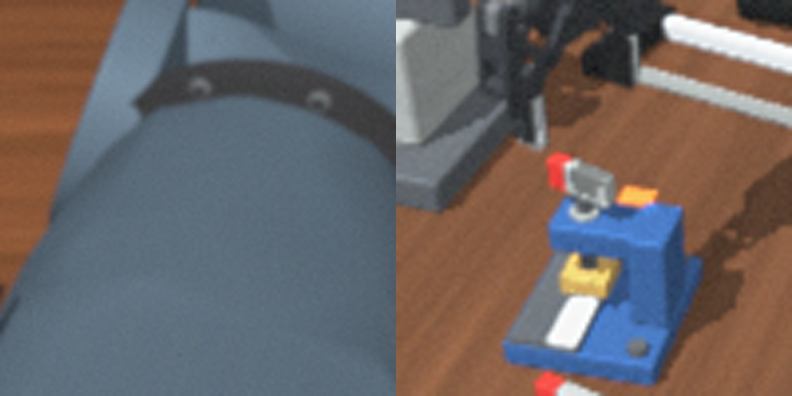

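The side view shows the open fingers, at (540,125) and (630,70), straddling above the bar at (585,180). I'll go down now.

>>> drive_tool([
  [1,1,-18,0],
  [1,1,-36,0],
  [1,1,-52,0],
  [1,1,-52,0],
])

```text
t: 3.3
eef_pos: [0.5824, -0.1809, 0.1036]
tool_rot: [0.143, 0.99, 0.0, -0.001]
contact_force: [-0.5, 0.7, 0.2]
opening: 0.0854
grip_force: 0.0
```

>>> drive_tool([
  [0,0,0,0],
  [0,0,0,0],
  [0,0,0,0],
  [0,0,0,0],
  [0,0,0,0],
], jaw=-0.4, force=20)

```text
t: 3.8
eef_pos: [0.583, -0.181, 0.1047]
tool_rot: [0.143, 0.99, -0.0, 0.0]
contact_force: [0.5, 0.3, -0.2]
opening: 0.0254
grip_force: 0.0
```

>>> drive_tool([
  [0,0,0,0],
  [0,0,0,0],
  [0,0,0,0],
  [0,0,0,0],
  [0,0,0,0],
], jaw=-1, force=20)

```text
t: 4.3
eef_pos: [0.5835, -0.1794, 0.1046]
tool_rot: [0.143, 0.99, 0.001, 0.0]
contact_force: [3.7, 10.5, 3.6]
opening: 0.0112
grip_force: 24.1
```

>>> drive_tool([
  [0.3,1,0,0],
  [0.6,2,0,0],
  [0.6,2,0,0],
])

```text
t: 4.6
eef_pos: [0.5836, -0.1793, 0.1046]
tool_rot: [0.143, 0.99, -0.0, 0.0]
contact_force: [-0.6, -0.0, 5.3]
opening: 0.0116
grip_force: 24.5
```

>>> drive_tool([
  [0,0,0,-5],
  [0,0,0,-10],
  [0,0,0,-15],
  [0,0,0,-20],
  [0,0,0,-20],
])

```text
t: 5.1
eef_pos: [0.5835, -0.1794, 0.1046]
tool_rot: [0.315, 0.949, -0.0, 0.0]
contact_force: [-1.8, -0.6, 5.3]
opening: 0.0117
grip_force: 24.5
```

>>> drive_tool([
  [0,0,0,-5],
  [0,0,0,-10],
  [0,0,0,-15],
  [0,0,0,-20],
  [0,0,0,-25],
])

```text
t: 5.6
eef_pos: [0.5833, -0.1795, 0.1046]
tool_rot: [0.513, 0.859, -0.0, 0.0]
contact_force: [-2.6, -0.5, 5.7]
opening: 0.0115
grip_force: 24.6
```

>>> drive_tool([
  [0,0,0,-6],
  [0,0,0,-12],
  [0,0,0,-18],
  [0,0,0,-24],
  [0,0,0,-24],
])

```text
t: 6.1
eef_pos: [0.5831, -0.1795, 0.1046]
tool_rot: [0.68, 0.733, -0.0, -0.0]
contact_force: [-3.9, -2.3, 6.4]
opening: 0.0117
grip_force: 24.7
```

>>> drive_tool([
  [0,0,0,0],
  [0,0,0,0],
])

```text
t: 6.3
eef_pos: [0.5831, -0.1795, 0.1046]
tool_rot: [0.679, 0.734, -0.0, -0.0]
contact_force: [-3.2, -1.6, 5.9]
opening: 0.0115
grip_force: 24.7
```

>>> drive_tool([
  [-0.5,0,0,0],
  [-0.5,0,0,0],
  [-0.5,0,0,0],
  [-0.5,0,0,0],
], jaw=0)

```text
t: 6.7
eef_pos: [0.5829, -0.179, 0.1041]
tool_rot: [0.679, 0.734, -0.0, -0.0]
contact_force: [-0.5, -0.3, 1.1]
opening: 0.0429
grip_force: 0.0
```

>>> drive_tool([
  [0,0,20,0],
  [0,0,50,0],
  [0,0,80,0],
  [0,0,110,0],
  [0,0,130,0],
])

```text
t: 7.2
eef_pos: [0.5834, -0.1791, 0.2365]
tool_rot: [0.679, 0.734, 0.0, 0.001]
contact_force: [0.3, 0.4, -0.5]
opening: 0.0425
grip_force: 0.0
```

>>> drive_tool([
  [-20,-40,0,0],
  [-40,-80,0,0],
  [-60,-120,0,0],
  [-80,-160,0,0],
  [-100,-200,0,0],
])

```text
t: 7.7
eef_pos: [0.482, -0.3804, 0.2344]
tool_rot: [0.679, 0.734, 0.0, 0.0]
contact_force: [0.3, -0.4, 0.6]
opening: 0.0429
grip_force: 0.0
```

>>> drive_tool([
  [-20,-20,0,0],
  [-40,-40,0,0],
  [-60,-60,0,0],
  [-80,-80,0,0],
  [-80,-80,0,0],
])

```text
t: 8.2
eef_pos: [0.4009, -0.4609, 0.2342]
tool_rot: [0.68, 0.733, -0.0, -0.0]
contact_force: [1.5, 0.1, -0.4]
opening: 0.0426
grip_force: 0.0
```

```bash
python3 - <<'E'
from bench import arm
from h import *
import cv2,pickle
T=arm.grab_frame("top");S=arm.grab_frame("side");pickle.dump({"top":T,"side":S},open("f2.pkl","wb"))
t=cv2.resize(T["color"][90:175,325:440],None,fx=6,fy=6,interpolation=cv2.INTER_CUBIC)
cv2.imwrite("pics/t2.png",t)
s=cv2.resize(S["color"][140:215,250:320],None,fx=8,fy=8,interpolation=cv2.INTER_CUBIC)
cv2.imwrite("pics/s2.png",s)
E
```

```text
(no output)
```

View pics/t2.png

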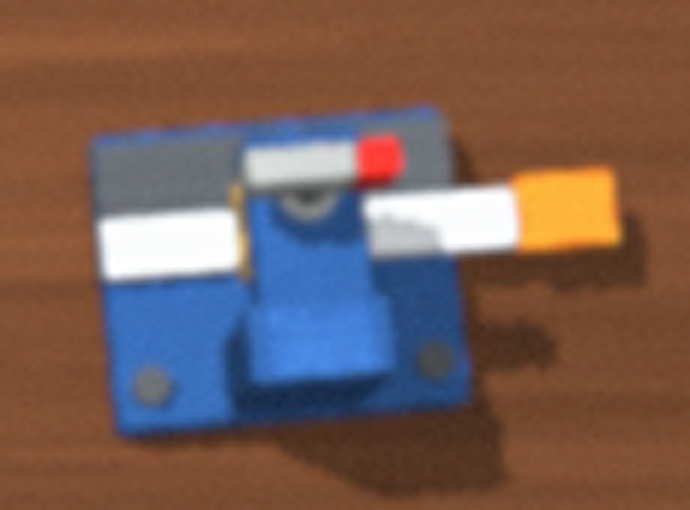

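View pics/s2.png

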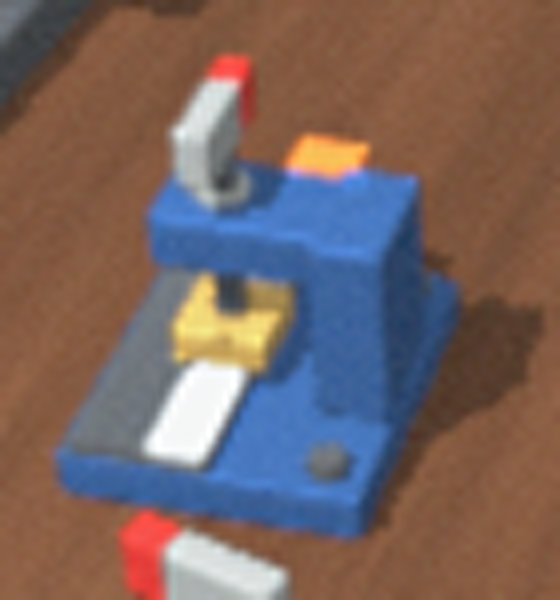

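The bar's red end at (402,157) points to the handle side, parallel to the jig's front edge. The shoe is down on the blade, and the blade hasn't moved.

```bash
python3 -c "
from bench import arm
print(arm.job_done())"
```

```text
the job is handed in; nothing more can be done
None
```

I turned the blade jig's screw clockwise to about 1.3 rad, estimated from the bar's angle because shoe force can't be read. In the pictures the shoe is down on the blade, the blade lies where it was and the gripper is clear; the job is handed in, with no verdict returned.

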